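# Fit the tube holder into the mixer's hidden drive socket

## Robot

A 6-joint arm with a two-finger parallel gripper is mounted at the origin on the work surface. World frame = base frame: x ahead of the robot, y to its left, z up, the work surface at z = 0. Lengths are in m, angles in rad, forces in N, time in s.
With the tool pointing down it reaches from about 0.375 to 0.975 m from the base axis. Payload 3.8 kg.
Tool frame: the origin (TCP) lies on the centre line of the jaws, within the pads' length; the fingertips stand 11 mm ahead of it and the grasp point (between the pads) lies 8 mm behind it; x points along the fingers, y is the direction in which the jaws open and shut, and the axes are right-handed (so a half turn about x gives the same grasp; the last joint's range is limited). The gripper opens to 88 mm and grips with 3 to 60 N. Pads are 18 mm wide; open, the fingers measure 123 mm over their backs; the gripper's body (75 mm by 187 mm) begins 45 mm behind the grasp point.
Start: joints at [-1.157, 0.264, 1.604, -0, 1.274, -0.037], TCP at [0.294, -0.608, 0.25] pointing down, gripper open.
Joint ranges: [-2.63, 2.63], [-0.94, 2.18], [0.31, 2.57], [-1.31, 4.45], [0, 2.66], [-2.55, 2.55]. Speed limits (rad/s): [2.57, 2.57, 3.14, 3.14, 3.14, 3.14].

## Interface

Orientations are given as a rotation vector (axis times angle).
In Python, from workcell import * gives the robot as it stands. The module is installed in compiled form; this text tells all that it offers.
- The arm moves only by the tool jog_arm, never from a script. Its argument "rows" is text: rows parted by semicolons, each of 7 numbers parted by spaces: the shift along the tool's x, y, z in m, then the turn, a rotation vector about the tool's x, y, z in degrees, then the opening, from -1 (shut) to 1 (fully open). A call has 1 to 12 rows; each row is the pose to reach, as a shift and turn from the pose measured when the call began, along the tool's axes at that moment; what a row does not reach only later rows make up. A row lasts 1/12 s, in which the tool goes at most 41.7 mm and 7.16 degrees, less where a joint would pass 70% of its speed; a pose out of reach is approached as far as the arm can. A call with a gripper value outside its range is refused whole. The fingers move at their own pace and stop on an object; "force" is the grip in N (left out, the last holds). Time passes only in rows, so rows that repeat a pose let the fingers close. It gives the time, the measured TCP pose, the force and the opening at its end, in the units of the state.
- observe(): the state, without advancing time (a new reading comes with each control period).
- capture(name): name is "scene" or "side" or "wrist"; returns a dict with "image" (400x640x3 uint8, red, green, blue), "fx", "fy", "cx", "cy" (pixels), "view" (4x4, takes a point from world to camera coordinates); the wrist camera has in their place "T_tool_cam" (4x4, takes a point from camera to tool coordinates, whose origin is the TCP and whose axes are the tool frame's). Camera axes: x right, y down, z forward; pixel columns grow to the right and rows downward; lengths in m; the calibration is good to about 2 mm. A picture is of the moment at which its call begins: read the wrist's pose just before it. There is no depth.
- finish_job(): hands the job in, once; it reports no verdict.
The state is a dict: "clock": time; "qpos": joint angles; "dq": joint speeds; "tau": joint torques, N m; "tcp_pos": TCP position; "orientation": TCP orientation; "contact_force": force on the tool from outside, world axes, zero at the start; "wrist_torque": the same for the moment, N m; "gripper_width": opening from 0.0 (shut) to 1.0 (fully open).
Only numpy, scipy, OpenCV 4.12 (cv2) and the standard library are available. Lean on these libraries where they do the work, as an engineer would, in place of code of your own. Each camera call takes 0.05 s, during which the arm holds its last target.

## Task

Draw the orange tube holder out of the blue accessory stand and plug its steel spigot into the mixer's drive socket, which is hidden somewhere under a spring-loaded flush shutter in the black pad: slide the spigot lightly over the pad until it drops in, then seat it fully home, upright, with its collar flat on the pad, and let go. Be gentle with the mixer (never press or push the holder on it with more than about 25 N), and leave the spare platform and the bottles where they are.

Things in the scene. Friction and masses are not known exactly. Their poses are not given: they have to be found in the camera images.
- holder: Tube holder, loose, 71 mm tall, about 160 g. Origin at the centre of its spigot's foot, z up its axis. From the foot up: steel spigot 14 mm in diameter, 26 mm long, foot chamfered 1.8 mm; steel collar 30 mm in diameter at 26 to 31 mm; orange block at 31 to 71 mm. Starts upright in either hole of the stand, collar on the stand's top, sides parallel to the stand's. Fits the socket at any yaw.
- holder_block (a point): Centre of the holder's orange square block, 51 mm above the foot: the place to grip. Block 26 x 26 mm, 40 mm tall, sides along the holder's x and y, a dark round tube well in its top.
- stand: Blue accessory stand, fixed, 64 mm (its x) by 150 mm (its y) and 34 mm high. Origin at the centre of its underside. Two vertical holes 17.5 mm in diameter, 30 mm deep, at y = +40 mm and y = -40 mm; one has the holder, the other the spare platform.
- spare: Spare platform accessory, grey, 49 mm tall, 120 g, loose, standing in the other hole of the stand: steel spigot and 30 mm collar as the holder's, topped by a grey disc 40 mm in diameter. Origin at the foot of its spigot. Leave it alone.
- mixer: Orbital tube mixer, fixed. White housing 170 x 160 mm, 44 mm high, with a knob and a green switch on its -x face, and a grey round head 126 mm in diameter on top, whose top is 93 mm above the table. Origin at the centre of its underside.
- bezel_top (a point): Centre of the top of the mixer's round head, level with its metal bezel (outer 126 mm, inner 80 mm in diameter), 3 mm above the black pad. The head, with bezel and pad, is sprung: it begins to sink under about 1.5 N of press, then 1.2 N per mm, over 8 mm of travel, and comes back up when let go.
- deck_centre (a point): Centre of the black pad's top face, 90 mm above the table; axes as the mixer's. In the pad is ONE vertical blind socket, 15.5 mm wide, 30 mm deep, under a flush black shutter that yields to 0.5 N. Its axis is up to 8.5 mm off this point in mixer x and in y, other each run, unseen: feel for it. A spigot within 1.5 mm of it drops in and the press falls away. The pad shifts sideways only above 12 N.
- red_bottle: White plastic jar with red cap, 44 mm in diameter, 75 mm tall, loose. Origin at the centre of its underside. Leave it alone.
- white_bottle: White plastic bottle with white cap, 50 mm in diameter, 95 mm tall, loose. Origin at the centre of its underside. Leave it alone.
Things that resemble listed ones, but are neither listed nor needed, are in the scene too. Leave any green look-alike of the holder alone. Of the things that look like the stand, the larger one is meant.

How it is judged:
On the way, in this order (a step that is already met when the one before it is completed fails the run):
1. the holder is drawn out of the stand, its foot above the stand's top (z of holder in the frame of stand above 0.04 m), for 0.1 s.
2. the spigot is in the socket, fully home (z of holder in the frame of deck_centre below -0.0235 m and horizontal distance between holder and deck_centre below 0.018 m), for 0.2 s.
At the end, for the whole second after the job is handed in: The holder stands in the mixer's socket, its foot at least 23.5 mm below the pad's top (fully home is 26 mm, collar on the pad) and within 18 mm of the pad's centre, upright within 5 degrees, at rest and let go (all of step 2 and angle between holder's own z axis and vertical below 0.09 rad and linear speed of holder below 0.02 m/s and contact force between the fingers and holder below 0.1 N); the robot touches nothing.
It fails at once if the holder is pressed or pushed on the mixer with more than 28 N (contact force between holder and mixer above 28 N).
It fails at once if the spare platform is shifted by more than 15 mm (distance of spare from where it was at the start of the episode above 0.015 m).
It fails at once if the red-capped jar is shifted by more than 20 mm (distance of red_bottle from where it was at the start of the episode above 0.02 m).
It fails at once if the white bottle is shifted by more than 20 mm (distance of white_bottle from where it was at the start of the episode above 0.02 m).
It also fails if it takes over 72 s, if anything falls off the work surface, if the arm or the gripper's body presses on something with over 40 N, if the wrist force passes 120 N, or if a joint passes its speed limit or range.

## Working session

There is one attempt and no reset: what is moved stays moved. The work goes in short steps, Python scripts to look and compute and a tool call to move; the robot and the scene stay as the last step left them, time stands still between calls to the robot, and variables do not carry over. Pictures are saved under pics/ and viewed, and the job is handed in when it is done.

Besides the shell and the picture viewer there is one more tool, called after "Call:" as name(argument=value, ...), one argument or row to a line, values as JSON. jog_arm: Moves the arm, as the interface text tells. Its arguments: {"type":"object","properties":{"rows":{"type":"string"},"force":{"type":"number"}},"required":["rows"]}

```bash
mkdir -p pics; cat > h.py <<'E'
from workcell import *
import numpy as np, cv2
from scipy.spatial.transform import Rotation as R
def snap(cam,fn):
    s=observe(); c=capture(cam); cv2.imwrite('pics/'+fn,cv2.cvtColor(c['image'],cv2.COLOR_RGB2BGR))
    if cam=='wrist':
        T=np.eye(4);T[:3,:3]=R.from_rotvec(s['orientation']).as_matrix();T[:3,3]=s['tcp_pos']
        c['cw']=T@c['T_tool_cam']
    else: c['cw']=np.linalg.inv(c['view'])
    np.save('pics/'+fn+'.npy',{k:v for k,v in c.items()},allow_pickle=True)
    return c
def load(fn): return np.load('pics/'+fn+'.npy',allow_pickle=True).item()
def ray(c,u,v):
    d=np.array([(u-c['cx'])/c['fx'],(v-c['cy'])/c['fy'],1]); return c['cw'][:3,3],c['cw'][:3,:3]@d
def onz(c,u,v,z):
    o,d=ray(c,u,v); return o+d*(z-o[2])/d[2]
def proj(c,p):
    q=np.linalg.inv(c['cw'])@np.append(p,1); return q[0]/q[2]*c['fx']+c['cx'],q[1]/q[2]*c['fy']+c['cy']
E
python3 - <<'E'
from h import *
np.set_printoptions(precision=4,suppress=True)
for n in ['scene','side','wrist']:
    c=snap(n,n+'0.png'); print(n,c['fx'],c['cx'],c['cw'])
print(observe())
E
```

```text
scene 408.6048746562817 322.0263146837334 [[-0.8835  0.2604 -0.3895  1.0176]
 [ 0.4685  0.4806 -0.7413  0.815 ]
 [-0.0058 -0.8374 -0.5466  0.6756]
 [ 0.      0.      0.      1.    ]]
side 378.57551198643205 316.4849024185212 [[ 0.942  -0.24    0.2346  0.4023]
 [-0.3351 -0.7113  0.6179 -0.52  ]
 [ 0.0186 -0.6606 -0.7505  0.7283]
 [ 0.      0.      0.      1.    ]]
wrist 311.53835314669413 315.95421983032713 [[ 0.4364 -0.8588 -0.2682  0.362 ]
 [-0.8997 -0.4171 -0.1284 -0.5733]
 [-0.0016  0.2974 -0.9548  0.3833]
 [ 0.      0.      0.      1.    ]]
{'clock': 0.15, 'qpos': array([-1.1569,  0.2646,  1.605 , -0.    ,  1.2737, -0.0369]), 'dq': array([ 0.0009, -0.0025, -0.0038,  0.0023,  0.0021, -0.0002]), 'tau': array([  0.0014, -50.2848, -35.7469,   0.073 ,   0.0249,  -0.0001]), 'tcp_pos': array([ 0.2939, -0.6071,  0.2487]), 'orientation': array([ 1.9716,  0.4538, -1.9722]), 'contact_force': array([ 0.6945,  0.3458, -0.3423]), 'wrist_torque': array([0.0072, 0.0602, 0.0182]), 'gripper_width': 1.0006229647951488}
```

View pics/scene0.png

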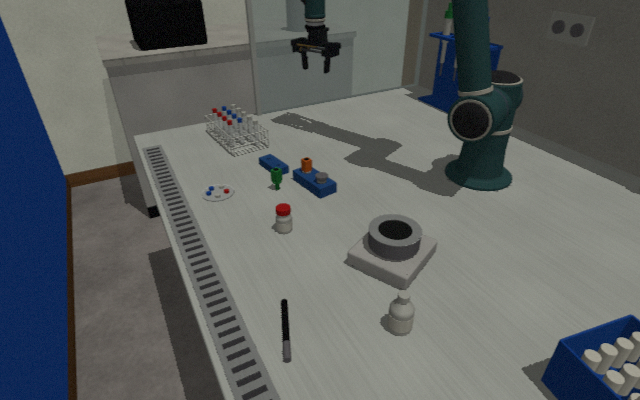

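View pics/side0.png

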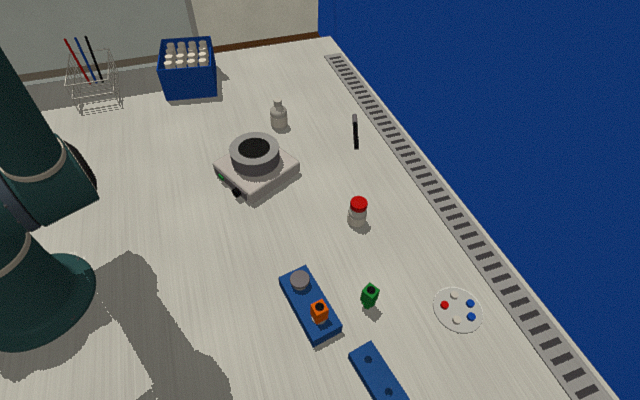

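View pics/wrist0.png

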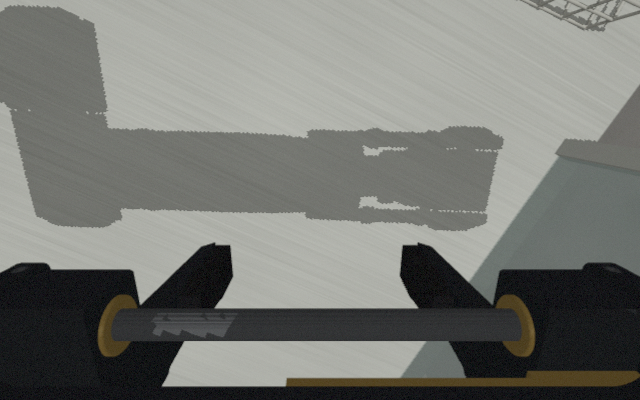

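The orange holder is at side (319,310) / scene (307,165), in the larger blue stand with the grey spare at side (300,280). The mixer's head is at side (254,150) / scene (395,232). Next I measure these.

```bash
cat > m.py <<'E'
from h import *
np.set_printoptions(precision=4,suppress=True)
for n in ['side0.png','scene0.png']:
    c=load(n); im=c['image']; hsv=cv2.cvtColor(im,cv2.COLOR_RGB2HSV)
    m=cv2.inRange(hsv,(5,150,60),(18,255,255))
    k,l,st,ce=cv2.connectedComponentsWithStats(m)
    i=1+np.argmax(st[1:,4]); u,v=ce[i]; print(n,'orange',st[i],ce[i],onz(c,u,v,.064))
    b=cv2.inRange(hsv,(100,120,40),(125,255,255)); k,l,st,ce=cv2.connectedComponentsWithStats(b)
    for i in range(1,k):
        if 300<st[i,4]<8000 and 150<ce[i][1]: 
            print(' blue',st[i],ce[i])
            cn=cv2.findContours((l==i).astype(np.uint8),0,2)[0]; cn=max(cn,key=cv2.contourArea)
            ap=cv2.approxPolyDP(cv2.convexHull(cn),3,True)[:,0]; 
            for p in ap: print('   ',p,onz(c,*p,.034)[:2],onz(c,*p,0)[:2])
    # pad: dark region
    g=cv2.cvtColor(im,cv2.COLOR_RGB2GRAY); d=(g<45).astype(np.uint8)
    k,l,st,ce=cv2.connectedComponentsWithStats(d)
    for i in range(1,k):
        if 300<st[i,4]<3000 : 
            cn=max(cv2.findContours((l==i).astype(np.uint8),0,1)[0],key=cv2.contourArea)
            e=cv2.fitEllipse(cn) if len(cn)>5 else 0; print(' dark',st[i],e,onz(c,*ce[i],.09))
            p=cn[:,0]; w=np.array([onz(c,*q,.092) for q in p]); print('   ext',w.min(0),w.max(0))
E
python3 m.py
```

```text
side0.png orange [213  32 106  20 467] [264.6595  41.6488] [0.6844 0.8001 0.064 ]
 blue [ 279  265   63   82 1884] [309.9427 308.4936]
    [305 265] [ 0.5327 -0.1197] [ 0.5391 -0.1001]
    [341 324] [ 0.5564 -0.2636] [ 0.564 -0.251]
    [339 332] [ 0.5471 -0.2766] [ 0.5542 -0.2647]
    [314 346] [ 0.4946 -0.2857] [ 0.4991 -0.2742]
    [279 280] [ 0.4712 -0.136 ] [ 0.4746 -0.1172]
 blue [ 349  341   60   59 1817] [375.831  373.5751]
    [349 353] [ 0.5499 -0.3181] [ 0.5571 -0.3082]
    [371 341] [ 0.5965 -0.3115] [ 0.606  -0.3013]
    [408 399] [ 0.6139 -0.42  ] [ 0.6242 -0.4151]
    [373 399] [ 0.5586 -0.4006] [ 0.5662 -0.3948]
 dark [ 157   36   60   65 2070] ((187.36827087402344, 68.1048583984375), (61.9094352722168, 68.93366241455078), 169.3510284423828) [0.3916 0.6093 0.09  ]
   ext [0.3052 0.4714 0.092 ] [0.4953 0.8659 0.092 ]
 dark [239 138  30  20 472] ((253.5377655029297, 147.4750518798828), (18.727458953857422, 29.73276138305664), 84.64303588867188) [0.5073 0.2149 0.09  ]
   ext [0.4696 0.1767 0.092 ] [0.5449 0.2501 0.092 ]
scene0.png orange [ 68 166  51  16 291] [ 94.3711 1
[... 1126 characters left out ...]
  ]
   ext [-0.5824 -2.2506  0.092 ] [ 0.0892 -1.0292  0.092 ]
 dark [ 452  102   37   37 1035] ((470.0382995605469, 120.04695129394531), (34.397674560546875, 36.46784210205078), 122.635498046875) [-0.1511 -0.2096  0.09  ]
   ext [-0.3007 -0.3558  0.092 ] [-0.0167 -0.0832  0.092 ]
 dark [293 171  43  27 376] ((314.5979919433594, 182.5799560546875), (20.453933715820312, 41.60957717895508), 116.03130340576172) [ 0.5824 -0.0581  0.09  ]
   ext [ 0.5274 -0.1636  0.092 ] [0.6168 0.0024 0.092 ]
 dark [379 220  33  20 498] ((394.91278076171875, 229.50741577148438), (17.902196884155273, 32.84772491455078), 96.71442413330078) [0.5051 0.2098 0.09  ]
   ext [0.4682 0.1727 0.092 ] [0.5438 0.2484 0.092 ]
```

```bash
python3 - <<'E'
from h import *
a=load('side0.png')['image'][120:220,190:310,::-1]; b=load('side0.png')['image'][250:350,260:380,::-1]
o=np.hstack([cv2.resize(x,None,fx=3.3,fy=3.3,interpolation=cv2.INTER_CUBIC) for x in (a,b)]); cv2.imwrite('pics/z1.png',o)
E
```

```text
(no output)
```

View pics/z1.png

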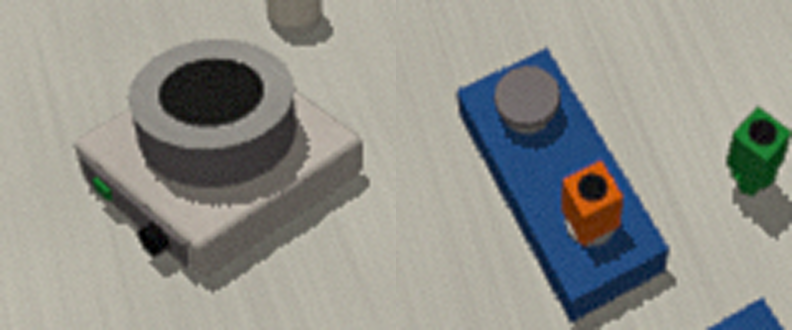

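```bash
python3 - <<'E'
from h import *
np.set_printoptions(precision=4,suppress=True)
for n,box in (('side0.png',(300,290,340,335)),('scene0.png',(295,150,320,178))):
    c=load(n); hsv=cv2.cvtColor(c['image'],cv2.COLOR_RGB2HSV); m=cv2.inRange(hsv,(3,140,60),(18,255,255))
    x0,y0,x1,y1=box; M=np.zeros_like(m); M[y0:y1,x0:x1]=m[y0:y1,x0:x1]
    v,u=np.nonzero(M); print(n,u.size,u.mean(),v.mean(),[onz(c,u.mean(),v.mean(),z) for z in(.059,.066)])
c=load('side0.png'); print('green',onz(c,370,295,.05)); print('red',onz(c,359,205,.07),'white',onz(c,279,115,.05))
s=observe(); Rm=R.from_rotvec(s['orientation']).as_matrix(); print(Rm)
# view: tcp over (.52,-.237,.25); desired tool y along stand x, nearest
for yaw in (9,12):
    y=np.array([np.cos(np.deg2rad(yaw)),np.sin(np.deg2rad(yaw)),0])
    for sg in (1,-1):
        x=np.array([0,0,-1.]); yy=y*sg; T=np.column_stack([x,yy,np.cross(x,yy)])
        print(yaw,sg,np.rad2deg((R.from_matrix(Rm.T@T)).as_rotvec()))
print(Rm.T@(np.array([.52,-.237,.25])-s['tcp_pos']))
cw=load('wrist0.png'); print('tcp px',proj(cw,s['tcp_pos']),proj(cw,[.2939,-.6071,.06]))
E
```

```text
side0.png 265 319.01509433962264 311.8566037735849 [array([ 0.5209, -0.2378,  0.059 ]), array([ 0.5197, -0.2408,  0.066 ])]
scene0.png 113 306.21238938053096 164.87610619469027 [array([ 0.5219, -0.2356,  0.059 ]), array([ 0.5275, -0.2237,  0.066 ])]
green [ 0.6283 -0.234   0.05  ]
red [ 0.6923 -0.0309  0.07  ] white [0.6181 0.3782 0.05  ]
[[-0.0007  0.4357 -0.9001]
 [ 0.0015 -0.9001 -0.4357]
 [-1.     -0.0017 -0.    ]]
9 1 [-73.1709  -0.064    0.0814]
9 -1 [106.829    0.0882   0.0694]
12 1 [-76.1709  -0.0665   0.0801]
12 -1 [103.829    0.0856   0.0711]
[-0.0009 -0.2346 -0.3648]
tcp px (np.float64(317.8509417811316), np.float64(269.7810805673174)) (np.float64(317.10487381726557), np.float64(180.5020010346866))
```

Call:
jog_arm(
  rows="0 -0.235 -0.365 -74 0 0 1;0 -0.235 -0.365 -74 0 0 1;0 -0.235 -0.365 -74 0 0 1;0 -0.235 -0.365 -74 0 0 1;0 -0.235 -0.365 -74 0 0 1;0 -0.235 -0.365 -74 0 0 1;0 -0.235 -0.365 -74 0 0 1;0 -0.235 -0.365 -74 0 0 1;0 -0.235 -0.365 -74 0 0 1;0 -0.235 -0.365 -74 0 0 1;0 -0.235 -0.365 -74 0 0 1;0 -0.235 -0.365 -74 0 0 0.4",
  force=25,
)

```text
clock: 1.15
tcp_pos: [0.5216, -0.2328, 0.2488]
orientation: [1.079, 1.29, -1.076]
contact_force: [-0.1, -0.1, 0.5]
gripper_width: 0.948
```

Call:
jog_arm(
  rows="0 0 0 0 0 0 0.3; 0 0 0 0 0 0 0.3",
)

```text
clock: 1.32
tcp_pos: [0.5213, -0.2328, 0.2485]
orientation: [1.079, 1.291, -1.076]
contact_force: [-0.0, -0.2, 0.3]
gripper_width: 0.795
```

```bash
python3 - <<'E'
from h import *
s=observe(); print(s['clock'],s['tcp_pos'],s['contact_force'],s['gripper_width'],R.from_rotvec(s['orientation']).as_matrix())
snap('wrist','w1.png')
E
```

```text
1.3167 [ 0.52134495 -0.23276348  0.2484866 ] [-0.01377602 -0.17426956  0.29722023] 0.794533266166093 [[-1.13168446e-03  9.84293384e-01  1.76536833e-01]
 [ 3.21286157e-03  1.76539614e-01 -9.84288292e-01]
 [-9.99994198e-01 -5.46715356e-04 -3.36218553e-03]]
```

View pics/w1.png

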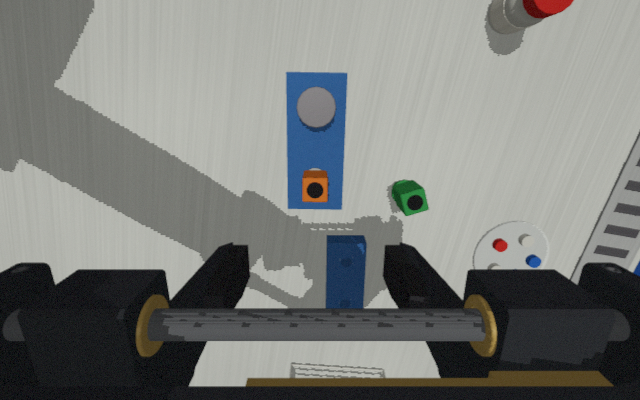

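The wrist view shows the block top at about (315,188) and the stand from (288,72) to (341,208), nearly aligned with the jaws.

```bash
cat > m2.py <<'E'
from h import *
np.set_printoptions(precision=4,suppress=True)
c=load('w1.png'); s=observe(); Rm=R.from_rotvec(s['orientation']).as_matrix()
hsv=cv2.cvtColor(c['image'],cv2.COLOR_RGB2HSV)
b=cv2.inRange(hsv,(100,120,40),(125,255,255)); b[215:]=0; b[:,400:]=0; b[:,:200]=0
o=cv2.inRange(hsv,(3,140,60),(18,255,255)); o[215:]=0
cn=max(cv2.findContours(b,0,1)[0],key=cv2.contourArea)
w=np.array([onz(c,*p,.034)[:2] for p in cn[:,0]]).astype(np.float32)
r=cv2.minAreaRect(w*1000); print('stand',r)
# edges along length: fit
ys=range(110,165); L=[];Rr=[]
for y in range(80,200):
    xs=np.nonzero(b[y])[0]; L.append(onz(c,xs.min()-.5,y,.034)[:2]); Rr.append(onz(c,xs.max()+.5,y,.034)[:2])
for e in (L,Rr):
    e=np.array(e,np.float32); vx,vy,x0,y0=cv2.fitLine(e,cv2.DIST_HUBER,0,.001,.001).ravel(); print('edge yaw',np.degrees(np.arctan2(vy,vx)),x0,y0)
v,u=np.nonzero(o); print('o bbox',u.min(),u.max(),v.min(),v.max())
val=hsv[...,2]; 
# top face: brighter
print('v levels by row',[(y,int(np.median(val[y][o[y]>0])),int((o[y]>0).sum()),np.nonzero(o[y])[0].min(),np.nonzero(o[y])[0].max()) for y in range(v.min(),v.max()+1)])
E
python3 m2.py
```

```text
stand ((512.944091796875, -196.93280029296875), (62.61315155029297, 148.63906860351562), 9.348712921142578)
edge yaw -80.63184 0.48137012 -0.19802998
edge yaw -80.69679 0.54301125 -0.18691657
o bbox 302 563 0 201
  return _methods._mean(a, axis=axis, dtype=dtype,
  ret = ret.dtype.type(ret / rcount)
Traceback (most recent call last):
  File "m2.py", line 19, in <module>
    print('v levels by row',[(y,int(np.median(val[y][o[y]>0])),int((o[y]>0).sum()),np.nonzero(o[y])[0].min(),np.nonzero(o[y])[0].max()) for y in range(v.min(),v.max()+1)])
                                ~~~^^^^^^^^^^^^^^^^^^^^^^^^^^^
ValueError: cannot convert float NaN to integer
```

```bash
sed -i 's/^o=cv2.inRange.*/&; o[:150]=0; o[:,400:]=0/' m2.py; python3 m2.py; python3 - <<'E'
from h import *
c=load('w1.png')
for p in ((315,189.5),(314.8,190)): print(onz(c,*p,.079))
s=observe(); Rm=R.from_rotvec(s['orientation']).as_matrix()
y=np.deg2rad(9.35); Y=np.array([np.cos(y),np.sin(y),0]);X=np.array([0,0,-1.]);T=np.column_stack([X,Y,np.cross(X,Y)])
print('turn',np.rad2deg(R.from_matrix(Rm.T@T).as_rotvec()),'shift',Rm.T@(np.array([.5195,-.2365,.0555])-s['tcp_pos']))
E
```

```text
stand ((512.944091796875, -196.93280029296875), (62.61315155029297, 148.63906860351562), 9.348712921142578)
edge yaw -80.63184 0.48137012 -0.19802998
edge yaw -80.69679 0.54301125 -0.18691657
o bbox 302 327 171 201
v levels by row [(171, 126, 21, np.int64(305), np.int64(325)), (172, 127, 22, np.int64(304), np.int64(325)), (173, 128, 23, np.int64(304), np.int64(326)), (174, 127, 23, np.int64(304), np.int64(326)), (175, 128, 23, np.int64(304), np.int64(326)), (176, 128, 24, np.int64(303), np.int64(326)), (177, 137, 24, np.int64(303), np.int64(326)), (178, 179, 25, np.int64(303), np.int64(327)), (179, 189, 25, np.int64(303), np.int64(327)), (180, 190, 25, np.int64(303), np.int64(327)), (181, 190, 25, np.int64(303), np.int64(327)), (182, 188, 26, np.int64(302), np.int64(327)), (183, 183, 20, np.int64(303), np.int64(327)), (184, 188, 15, np.int64(303), np.int64(327)), (185, 181, 13, np.int64(303), np.int64(327)), (186, 183, 12, np.int64(303), np.int64(327)), (187, 178, 11, np.int64(303), np.int64(327)), (188, 179, 11, np.int64(303), np.int64(327)), (189, 184, 9, np.int64(303), np.int64(327)), (190, 183, 9, np.int64(303), np.int64(327)), (191, 182, 9, np.int64(303), np.int64(327)), (192, 184, 9, np.int64(303), np.int64(326)), (193, 182, 10, np.int64(303), np.int64(326)), (194, 186, 11, np.int64(303), np.int64(326)), (195, 183, 14, np.int64(303), np.int64(327)), (196, 185, 17, np.int64(303), np.int64(327)), (197, 186, 19, np.int64(303), np.int64(327)), (198, 186, 25, np.int64(303), np.int64(327)), (199, 187, 24, np.int64(303), np.int64(326)), (200, 188, 24, np.int64(303), np.int64(326)), (201, 168, 23, np.int64(304), np.int64(326))]
[ 0.51971291 -0.23586545  0.079     ]
[ 0.51960616 -0.23641492  0.079     ]
turn [ 0.76765746 -0.17621287  0.03318202] shift [ 0.19303377 -0.00205202  0.0033841 ]
```

Call:
jog_arm(
  rows="0.03 -0.002 0.0035 0.8 -0.2 0 0.3;0.06 -0.002 0.0035 0.8 -0.2 0 0.3;0.09 -0.002 0.0035 0.8 -0.2 0 0.3;0.12 -0.002 0.0035 0.8 -0.2 0 0.3;0.14 -0.002 0.0035 0.8 -0.2 0 0.3;0.16 -0.002 0.0035 0.8 -0.2 0 0.3;0.175 -0.002 0.0035 0.8 -0.2 0 0.3;0.185 -0.002 0.0035 0.8 -0.2 0 0.3;0.193 -0.002 0.0035 0.8 -0.2 0 0.3;0.193 -0.002 0.0035 0.8 -0.2 0 0.3;0.193 -0.002 0.0035 0.8 -0.2 0 0.3",
  force=30,
)

```text
clock: 2.28
tcp_pos: [0.5195, -0.2372, 0.0557]
orientation: [1.089, 1.281, -1.09]
contact_force: [0.5, -0.9, 0.3]
gripper_width: 0.653
```

Call:
jog_arm(
  rows="0 0 0 0 0 0 -1;0 0 0 0 0 0 -1;0 0 0 0 0 0 -1;0 0 0 0 0 0 -1;0 0 0 0 0 0 -1;0 0 0 0 0 0 -1;0 0 0 0 0 0 -1;0 0 0 0 0 0 -1",
  force=30,
)

```text
clock: 2.95
tcp_pos: [0.5199, -0.2373, 0.0563]
orientation: [1.089, 1.281, -1.089]
contact_force: [-0.2, 0.3, 4.1]
gripper_width: 0.287
```

Call:
jog_arm(
  rows="-0.004 0 0 0 0 0 -1;-0.012 0 0 0 0 0 -1;-0.022 0 0 0 0 0 -1;-0.034 0 0 0 0 0 -1;-0.05 0 0 0 0 0 -1;-0.07 0 0 0 0 0 -1;-0.09 0 0 0 0 0 -1;-0.11 0 0 0 0 0 -1;-0.12 0 0 0 0 0 -1;-0.125 0 0 0 0 0 -1;-0.125 0 0 0 0 0 -1",
)

```text
clock: 3.87
tcp_pos: [0.5206, -0.2376, 0.1831]
orientation: [1.089, 1.278, -1.088]
contact_force: [0.4, 0.3, -2.6]
gripper_width: 0.292
```

```bash
python3 - <<'E'
from h import *
np.set_printoptions(precision=4,suppress=True)
s=observe(); print(s['clock'],s['contact_force'],s['wrist_torque'],s['tcp_pos'])
c=snap('side','s2.png'); cv2.imwrite('pics/s2z.png',cv2.resize(c['image'][130:350,180:400,::-1],None,fx=2.5,fy=2.5))
snap('wrist','w2.png')
E
```

```text
3.8667 [ 0.4447  0.2778 -2.5817] [ 0.0133 -0.1038 -0.0731] [ 0.5206 -0.2376  0.1831]
```

View pics/s2z.png

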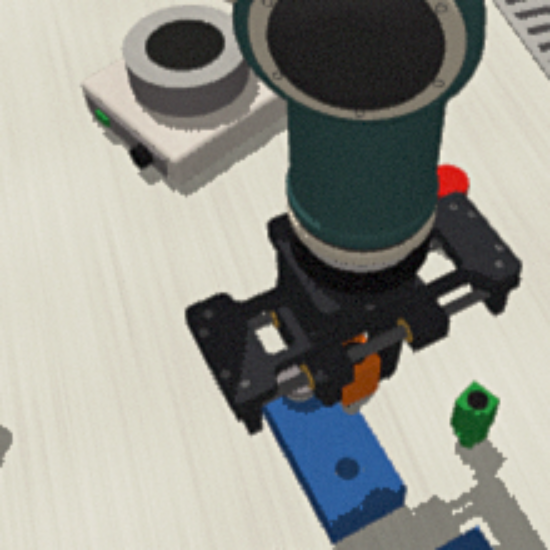

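View pics/w2.png

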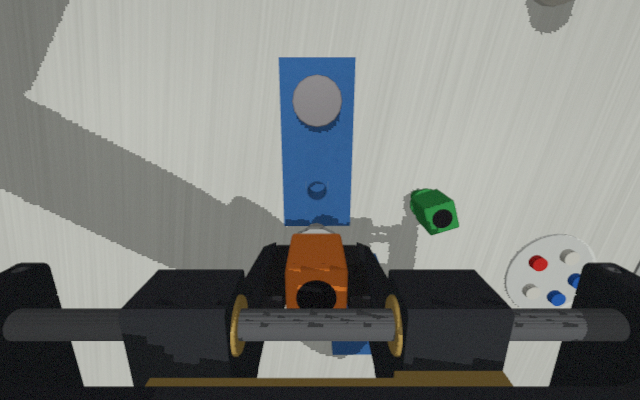

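Call:
jog_arm(
  rows="0 0.003 -0.02 0 0 0 -1;0 0.008 -0.06 0 0 0 -1;0 0.013 -0.1 0 0 0 -1;0 0.018 -0.14 0 0 0 -1;0 0.023 -0.18 0 0 0 -1;0 0.028 -0.22 0 0 0 -1;0 0.033 -0.26 0 0 0 -1;0 0.038 -0.3 0 0 0 -1;0 0.043 -0.335 0 0 0 -1;0 0.047 -0.36 0 0 0 -1;0 0.048 -0.375 0 0 0 -1;0 0.048 -0.375 0 0 0 -1",
)

```text
clock: 4.97
tcp_pos: [0.5049, 0.1436, 0.1787]
orientation: [1.085, 1.286, -1.089]
contact_force: [-0.3, 1.0, -1.4]
gripper_width: 0.291
```

Call:
jog_arm(
  rows="0 0 0 0 0 0 -1;0 0 0 0 0 0 -1",
)

```text
clock: 5.13
tcp_pos: [0.5038, 0.1432, 0.1771]
orientation: [1.083, 1.288, -1.091]
contact_force: [-0.3, -0.5, -1.1]
gripper_width: 0.291
```

```bash
python3 - <<'E'
from h import *
np.set_printoptions(precision=4,suppress=True)
s=observe(); print(s['clock'],s['contact_force'],s['wrist_torque'],s['tcp_pos'],R.from_rotvec(s['orientation']).as_matrix())
snap('wrist','w3.png')
E
```

```text
5.1333 [-0.3358 -0.4771 -1.0607] [-0.051  -0.1275  0.0465] [0.5038 0.1432 0.1771] [[-0.0069  0.9863  0.1649]
 [-0.0009  0.1649 -0.9863]
 [-1.     -0.0069 -0.0003]]
```

View pics/w3.png

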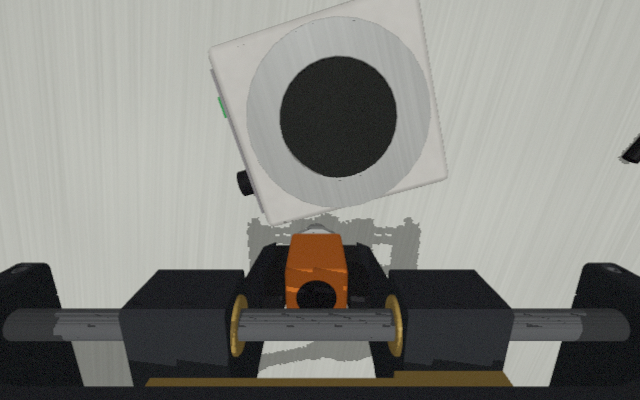

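```bash
cat > m3.py <<'E'
from h import *
np.set_printoptions(precision=4,suppress=True)
c=load('w3.png'); g=cv2.cvtColor(c['image'],cv2.COLOR_RGB2GRAY)
d=(g<70).astype(np.uint8); d[205:]=0
k,l,st,ce=cv2.connectedComponentsWithStats(d); i=1+np.argmax(st[1:,4]); print(st[i])
cn=max(cv2.findContours((l==i).astype(np.uint8),0,1)[0],key=cv2.contourArea)
w=np.array([onz(c,*p,.093) for p in cn[:,0]],np.float32)[:,:2]
print('pad rim circ',cv2.minEnclosingCircle(w*1000), cv2.fitEllipse(w*1000))
P=[onz(c,*p,.044)[:2] for p in ((210,48),(272,224),(447,178))]
print(P, np.linalg.norm(P[0]-P[1]),np.linalg.norm(P[2]-P[1]))
a=P[2]-P[1]; b=P[0]-P[1]; print('yaw',np.degrees(np.arctan2(a[1],a[0])),np.degrees(np.arctan2(-b[0],b[1])),'ctr',(P[0]+P[2])/2)
E
python3 m3.py
```

```text
[  280    57   117   120 10941]
pad rim circ ((505.3735046386719, 212.83053588867188), 39.534271240234375) ((505.37359619140625, 212.95278930664062), (77.77006530761719, 78.36019134521484), 50.82947540283203)
[array([0.4001, 0.248 ]), array([0.4662, 0.1099]), array([0.6122, 0.1786])] 0.15311888560752093 0.16137308163566974
yaw 25.20514859053236 25.591038118950415 ctr [0.5062 0.2133]
```

```bash
cat > go.py <<'E'
from h import *
import sys
np.set_printoptions(precision=4,suppress=True)
C=np.array([.5055,.213]); YAW=25.4
def frame():
    y=np.deg2rad(YAW); Y=np.array([np.cos(y),np.sin(y),0]);X=np.array([0,0,-1.]);return np.column_stack([X,Y,np.cross(X,Y)])
s=observe(); Rm=R.from_rotvec(s['orientation']).as_matrix(); T=frame()
rel=T.T@(s['tcp_pos']-np.append(C,.138))*1000
print('t',s['clock'],'tool y,z off centre mm',rel[1:],'footz mm over pad',-rel[0],'F tool',T.T@s['contact_force'],'M',T.T@s['wrist_torque'])
print('turn to level',np.rad2deg(R.from_matrix(Rm.T@T).as_rotvec()))
if len(sys.argv)>3:
    p=np.append(C,0)+T[:,1]*float(sys.argv[1])/1000+T[:,2]*float(sys.argv[2])/1000; p[2]=.138+float(sys.argv[3])/1000
    print('shift',Rm.T@(p-s['tcp_pos']))
E
python3 go.py 0 0 10
```

```text
t 5.1833 tool y,z off centre mm [-31.3888  62.844 ] footz mm over pad 39.48352176692699 F tool [ 1.6765 -0.6367  0.5394] M [ 0.066  -0.0889  0.0217]
turn to level [-15.9567  -0.0593   0.3535]
shift [ 0.0294  0.0131 -0.069 ]
```

Call:
jog_arm(
  rows="0 0.004 -0.02 -4 0 0 -1;0 0.008 -0.04 -8 0 0.2 -1;0 0.011 -0.056 -12 0 0.4 -1;0 0.013 -0.069 -16 0 0.4 -1;0.008 0.013 -0.069 -16 0 0.4 -1;0.016 0.013 -0.069 -16 0 0.4 -1;0.023 0.013 -0.069 -16 0 0.4 -1;0.023 0.013 -0.069 -16 0 0.4 -1;0.023 0.013 -0.069 -16 0 0.4 -1;0.023 0.013 -0.069 -16 0 0.4 -1",
)

```text
clock: 6.02
tcp_pos: [0.5054, 0.2122, 0.1541]
orientation: [0.878, 1.387, -0.877]
contact_force: [-0.2, 0.4, -1.4]
gripper_width: 0.29
```

```bash
python3 go.py 0 0 3
```

```text
t 6.0167 tool y,z off centre mm [-0.4358  0.7212] footz mm over pad 16.11579016411338 F tool [ 1.3533 -0.0225 -0.4533] M [ 0.044  -0.0441  0.0608]
turn to level [-0.0432 -0.0506 -0.0182]
shift [ 0.0131  0.0004 -0.0007]
```

Call:
jog_arm(
  rows="0.004 0.0004 -0.0007 0 0 0 -1;0.008 0.0004 -0.0007 0 0 0 -1;0.011 0.0004 -0.0007 0 0 0 -1;0.013 0.0004 -0.0007 0 0 0 -1;0.013 0.0004 -0.0007 0 0 0 -1;0.013 0.0004 -0.0007 0 0 0 -1",
)

```text
clock: 6.52
tcp_pos: [0.5053, 0.213, 0.1409]
orientation: [0.878, 1.388, -0.877]
contact_force: [-0.4, 1.0, -1.0]
gripper_width: 0.29
```

Call:
jog_arm(
  rows="0.001 0 0 0 0 0 -1;0.002 0 0 0 0 0 -1;0.003 0 0 0 0 0 -1;0.004 0 0 0 0 0 -1;0.004 0 0 0 0 0 -1",
)

```text
clock: 6.93
tcp_pos: [0.5055, 0.213, 0.1371]
orientation: [0.878, 1.387, -0.877]
contact_force: [-0.6, -0.5, 1.6]
gripper_width: 0.293
```

```bash
python3 go.py 0 0 0
```

```text
t 6.9333 tool y,z off centre mm [ 0.0035 -0.0535] footz mm over pad -0.8649424057279032 F tool [-1.5575 -0.7484  0.1851] M [-0.0323  0.0012 -0.0298]
turn to level [-0.0378 -0.0513 -0.0151]
shift [-0.0009 -0.      0.0001]
```

Call:
jog_arm(
  rows="0.001 0 0 0 0 0 -1;0.002 0 0 0 0 0 -1;0.002 0 0 0 0 0 -1",
)

```text
clock: 7.18
tcp_pos: [0.5055, 0.2131, 0.1354]
orientation: [0.878, 1.387, -0.877]
contact_force: [-1.6, -1.2, 3.4]
gripper_width: 0.29
```

```bash
python3 go.py 0 0 0
```

```text
t 7.1833 tool y,z off centre mm [ 0.0757 -0.0503] footz mm over pad -2.6109151372808173 F tool [-3.3924 -1.9341  0.3769] M [ 0.0669 -0.0084 -0.2539]
turn to level [-0.0343 -0.0487 -0.0259]
shift [-0.0026 -0.0001  0.    ]
```

Call:
jog_arm(
  rows="0 0.001 0 0 0 0 -1;0 0.002 0 0 0 0 -1;0 0.002 0.001 0 0 0 -1;0 0.002 0.002 0 0 0 -1;0 0.001 0.002 0 0 0 -1;0 0 0.002 0 0 0 -1;0 -0.001 0.002 0 0 0 -1;0 -0.002 0.002 0 0 0 -1;0 -0.002 0.002 0 0 0 -1",
)

```text
clock: 7.93
tcp_pos: [0.5052, 0.2104, 0.1358]
orientation: [0.879, 1.386, -0.876]
contact_force: [3.1, 1.1, 2.5]
gripper_width: 0.292
```

```bash
python3 go.py -2 -2 -3
```

```text
t 7.9333 tool y,z off centre mm [-1.3629  2.2548] footz mm over pad -2.1806425531049056 F tool [-2.5188  3.3037  0.3298] M [ 0.0339 -0.083   0.5405]
turn to level [-0.0329 -0.0147 -0.1202]
shift [ 0.0008 -0.0006 -0.0043]
```

Call:
jog_arm(
  rows="0 -0.0006 -0.001 0 0 0 -1;0 -0.0006 -0.002 0 0 0 -1;0 -0.0006 -0.003 0 0 0 -1;0 -0.0006 -0.0043 0 0 0 -1;0 0.0004 -0.0043 0 0 0 -1",
)

```text
clock: 8.35
tcp_pos: [0.5028, 0.214, 0.1354]
orientation: [0.877, 1.387, -0.877]
contact_force: [-1.2, -2.3, 2.5]
gripper_width: 0.293
```

```bash
python3 go.py 4 -2 -2
```

```text
t 8.35 tool y,z off centre mm [-2.0432 -2.0502] footz mm over pad -2.6198628884736843 F tool [-2.5354 -2.04    1.5714] M [-0.074  -0.4103 -0.2809]
turn to level [-0.0204 -0.0034  0.0218]
shift [-0.0006  0.006   0.    ]
```

Call:
jog_arm(
  rows="0 0.001 0 0 0 0 -1;0 0.002 0 0 0 0 -1;0 0.003 0 0 0 0 -1;0 0.004 0 0 0 0 -1;0 0.005 0 0 0 0 -1;0 0.006 0 0 0 0 -1;0 0.0065 0.0005 0 0 0 -1",
)

```text
clock: 8.93
tcp_pos: [0.5087, 0.2167, 0.1353]
orientation: [0.877, 1.388, -0.877]
contact_force: [-2.1, -0.4, 3.6]
gripper_width: 0.293
```

```bash
python3 go.py 4 4 -2
```

```text
t 8.9333 tool y,z off centre mm [ 4.4789 -1.9482] footz mm over pad -2.735252670725996 F tool [-3.6476 -2.1042 -0.5709] M [-0.042   0.2143 -0.3686]
turn to level [-0.0237 -0.0414  0.0374]
shift [-0.0007 -0.0005  0.0059]
```

Call:
jog_arm(
  rows="0 -0.0005 0.001 0 0 0 -1;0 -0.0005 0.002 0 0 0 -1;0 -0.0005 0.003 0 0 0 -1;0 -0.0005 0.004 0 0 0 -1;0 -0.0005 0.005 0 0 0 -1;0 -0.0005 0.006 0 0 0 -1;0 -0.001 0.006 0 0 0 -1",
)

```text
clock: 9.52
tcp_pos: [0.5112, 0.2109, 0.1356]
orientation: [0.878, 1.387, -0.876]
contact_force: [1.4, 2.4, 3.3]
gripper_width: 0.292
```

```bash
python3 go.py -4 4 -2.3
```

```text
t 9.5167 tool y,z off centre mm [4.2191 4.2892] footz mm over pad -2.3970186715763786 F tool [-3.3371  2.2648 -1.6155] M [0.0103 0.3373 0.4706]
turn to level [-0.0292 -0.0306 -0.0617]
shift [-0.0001 -0.0082 -0.0003]
```

Next leg runs along tool −y at z = +4, in two calls.

Call:
jog_arm(
  rows="0 -0.001 0 0 0 0 -1;0 -0.002 0 0 0 0 -1;0 -0.003 0 0 0 0 -1;0 -0.004 0 0 0 0 -1;0 -0.005 0 0 0 0 -1",
)

```text
clock: 9.93
tcp_pos: [0.507, 0.2085, 0.1358]
orientation: [0.878, 1.386, -0.876]
contact_force: [1.9, 0.9, 2.1]
gripper_width: 0.291
```

```bash
python3 go.py -4 4 -2.3
```

```text
t 9.9333 tool y,z off centre mm [-0.551   4.6705] footz mm over pad -2.194927737077468 F tool [-2.0955  2.0903 -0.0541] M [-0.0049 -0.1046  0.5467]
turn to level [-0.0282  0.0068 -0.1104]
shift [ 0.0001 -0.0034 -0.0007]
```

Call:
jog_arm(
  rows="0 -0.001 -0.0006 0 0 0 -1;0 -0.002 -0.0006 0 0 0 -1;0 -0.003 -0.0006 0 0 0 -1;0 -0.0038 -0.0007 0 0 0 -1;0 -0.0038 -0.0017 0 0 0 -1",
)

```text
clock: 10.35
tcp_pos: [0.5027, 0.208, 0.1357]
orientation: [0.877, 1.385, -0.876]
contact_force: [1.7, -1.3, 2.0]
gripper_width: 0.292
```

```bash
python3 go.py -4 -4 -2.3
```

```text
t 10.35 tool y,z off centre mm [-4.6898  3.2713] footz mm over pad -2.2521677205117054 F tool [-2.042   0.9966  1.8879] M [-0.0066 -0.5166  0.3097]
turn to level [-0.0194  0.0437 -0.0807]
shift [ 0.      0.0007 -0.0073]
```

Call:
jog_arm(
  rows="0 0.0005 -0.001 0 0 0 -1;0 0.0006 -0.002 0 0 0 -1;0 0.0006 -0.003 0 0 0 -1;0 0.0006 -0.004 0 0 0 -1;0 0.0006 -0.005 0 0 0 -1;0 0.0006 -0.006 0 0 0 -1;0 0.0006 -0.0073 0 0 0 -1",
)

```text
clock: 10.93
tcp_pos: [0.4999, 0.2148, 0.1356]
orientation: [0.877, 1.386, -0.877]
contact_force: [0.9, -2.1, 2.7]
gripper_width: 0.294
```

```bash
python3 go.py 6 -4 -2.3
```

```text
t 10.9333 tool y,z off centre mm [-4.3114 -4.0846] footz mm over pad -2.402347022161827 F tool [-2.7253 -0.137   2.3048] M [ 0.0128 -0.5631  0.0114]
turn to level [-0.0143  0.0491 -0.0497]
shift [-0.0001  0.0103  0.0001]
```

Now z = −4, moving along +y.

Call:
jog_arm(
  rows="0 0.001 0 0 0 0 -1;0 0.002 0 0 0 0 -1;0 0.003 0 0 0 0 -1;0 0.004 0 0 0 0 -1;0 0.005 0 0 0 0 -1",
)

```text
clock: 11.35
tcp_pos: [0.5039, 0.2172, 0.1353]
orientation: [0.877, 1.387, -0.877]
contact_force: [-2.4, -0.2, 2.8]
gripper_width: 0.294
```

```bash
python3 go.py 6 -4 -2.3
```

```text
t 11.35 tool y,z off centre mm [ 0.3088 -4.4708] footz mm over pad -2.6818103189245877 F tool [-2.821  -2.2335 -0.8467] M [ 0.0442  0.0363 -0.4281]
turn to level [-0.025   0.0052  0.0148]
shift [-0.0004  0.0057  0.0005]
```

Call:
jog_arm(
  rows="-0.0003 0.001 0.0004 0 0 0 -1;-0.0003 0.002 0.0005 0 0 0 -1;-0.0003 0.003 0.0005 0 0 0 -1;-0.0003 0.004 0.0005 0 0 0 -1;-0.0003 0.005 0.0005 0 0 0 -1;-0.0003 0.006 0.0005 0 0 0 -1",
)

```text
clock: 11.85
tcp_pos: [0.5096, 0.2193, 0.1356]
orientation: [0.877, 1.387, -0.877]
contact_force: [-1.4, 0.4, 3.1]
gripper_width: 0.292
```

```bash
python3 go.py 6 6 -2.3
```

```text
t 11.85 tool y,z off centre mm [ 6.4344 -3.9296] footz mm over pad -2.424457015999637 F tool [-3.1    -1.0773 -0.9474] M [ 0.001  -0.076  -0.3261]
turn to level [-0.0303  0.0076  0.0112]
shift [-0.0001 -0.0004  0.0099]
```

Call:
jog_arm(
  rows="0 -0.0003 0.001 0 0 0 -1;0 -0.0004 0.002 0 0 0 -1;0 -0.0004 0.003 0 0 0 -1;0 -0.0004 0.004 0 0 0 -1;0 -0.0004 0.005 0 0 0 -1",
)

```text
clock: 12.27
tcp_pos: [0.512, 0.2163, 0.1361]
orientation: [0.881, 1.387, -0.875]
contact_force: [-1.4, 7.8, 1.6]
gripper_width: 0.291
```

```bash
python3 go.py 6 6 -2.3
```

```text
t 12.2667 tool y,z off centre mm [ 7.2476 -0.1821] footz mm over pad -1.9271902228613358 F tool [-1.5824  2.1    -7.6171] M [0.0494 1.3998 0.6141]
turn to level [-0.0747 -0.1428 -0.1511]
shift [ 0.0004 -0.0012  0.0062]
```

The spigot has caught: the lateral force jumped to 7.6 N and the press fell. I'll back off sideways and press down gently.

Call:
jog_arm(
  rows="0 0 -0.0005 0 0 0 -1;0.001 0 -0.0008 0 0 0 -1;0.002 0 -0.0008 0 0 0 -1;0.003 0 -0.0008 0 0 0 -1",
)

```text
clock: 12.6
tcp_pos: [0.5121, 0.2167, 0.1335]
orientation: [0.881, 1.386, -0.875]
contact_force: [-0.7, -0.2, 5.4]
gripper_width: 0.294
```

```bash
python3 go.py 7 -1 -5
```

```text
t 12.6 tool y,z off centre mm [ 7.5633 -0.5199] footz mm over pad -4.548431199561525 F tool [-5.3932 -0.7225 -0.1069] M [ 0.0105 -0.1854  0.0498]
turn to level [-0.0678 -0.0962 -0.1924]
shift [ 0.0005 -0.0006 -0.0005]
```

Call:
jog_arm(
  rows="-0.001 0 0 0 0 0 -1;-0.002 0 0 0 0 0 -1;-0.002 0.0005 0 0 0 0 -1;-0.002 0.001 -0.0003 0 0 0 -1;-0.002 0.001 -0.001 0 0 0 -1",
)

```text
clock: 13.02
tcp_pos: [0.5122, 0.2175, 0.1351]
orientation: [0.879, 1.386, -0.876]
contact_force: [0.0, -1.9, 2.6]
gripper_width: 0.295
```

```bash
python3 go.py 8.5 -2.5 -2.5
```

```text
t 13.0167 tool y,z off centre mm [ 7.9829 -1.1359] footz mm over pad -2.8725679540257953 F tool [-2.6443 -0.8114  1.7519] M [ 0.0062 -0.4463 -0.0582]
turn to level [-0.0543 -0.0513 -0.114 ]
shift [-0.0004  0.0005 -0.0014]
```

Call:
jog_arm(
  rows="0 0.0005 -0.0005 0 0 0 -1;0 0.0005 -0.001 0 0 0 -1;0 0.0005 -0.0015 0 0 0 -1;0 0.0005 -0.002 0 0 0 -1",
)

```text
clock: 13.35
tcp_pos: [0.5116, 0.2196, 0.1345]
orientation: [0.879, 1.387, -0.876]
contact_force: [0.1, 0.5, -1.3]
gripper_width: 0.287
```

```bash
python3 go.py 8.5 0 -2.5
```

```text
t 13.35 tool y,z off centre mm [ 8.3422 -3.3508] footz mm over pad -3.4968142967553573 F tool [ 1.3056  0.2678 -0.4155] M [-0.0166 -0.1256  0.2067]
turn to level [-0.049  -0.0631 -0.0919]
shift [-0.001   0.0002  0.0033]
```

The press fell to zero with the foot 3.5 mm below the pad, so it has dropped in. I'll push further down in stages.

Call:
jog_arm(
  rows="0.001 0 0 0 0 0 -1;0.002 0 0 0 0 0 -1;0.003 0 0 0 0 0 -1;0.004 0 0 0 0 0 -1;0.004 0 0 0 0 0 -1",
)

```text
clock: 13.77
tcp_pos: [0.5115, 0.2197, 0.1302]
orientation: [0.879, 1.387, -0.876]
contact_force: [0.3, 0.9, -1.8]
gripper_width: 0.293
```

```bash
python3 go.py 8.5 -3 -26
```

```text
t 13.7667 tool y,z off centre mm [ 8.281  -3.4392] footz mm over pad -7.827115984936128 F tool [ 1.8174  0.7027 -0.6942] M [0.0486 0.0234 0.2685]
turn to level [-0.0534 -0.072  -0.0815]
shift [0.0182 0.0002 0.0005]
```

Free so far at 7.8 mm deep. Going on.

Call:
jog_arm(
  rows="0.0015 0 0 0 0 0 -1;0.003 0 0 0 0 0 -1;0.0045 0 0 0 0 0 -1;0.006 0 0 0 0 0 -1;0.0075 0 0 0 0 0 -1;0.009 0 0 0 0 0 -1;0.009 0 0 0 0 0 -1",
)

```text
clock: 14.35
tcp_pos: [0.5116, 0.2197, 0.1209]
orientation: [0.879, 1.387, -0.876]
contact_force: [0.5, 0.6, -2.0]
gripper_width: 0.294
```

```bash
python3 go.py 8.5 -3 -26
```

```text
t 14.35 tool y,z off centre mm [ 8.3576 -3.4537] footz mm over pad -17.11833134945974 F tool [ 1.9668  0.677  -0.3365] M [-0.0307  0.025   0.3265]
turn to level [-0.0565 -0.0749 -0.0883]
shift [0.0089 0.0001 0.0005]
```

Call:
jog_arm(
  rows="0.0015 0 0 0 0 0 -1;0.003 0 0 0 0 0 -1;0.0045 0 0 0 0 0 -1;0.006 0 0 0 0 0 -1;0.0075 0 0 0 0 0 -1;0.008 0 0 0 0 0 -1;0.008 0 0 0 0 0 -1",
)

```text
clock: 14.93
tcp_pos: [0.5116, 0.2197, 0.1127]
orientation: [0.879, 1.387, -0.876]
contact_force: [1.6, 0.5, -1.3]
gripper_width: 0.293
```

```bash
python3 go.py 8.5 -3 -26
```

```text
t 14.9333 tool y,z off centre mm [ 8.3633 -3.4991] footz mm over pad -25.309612478843043 F tool [1.265  1.6731 0.2115] M [-0.0092 -0.0133  0.3556]
turn to level [-0.0523 -0.0763 -0.0866]
shift [0.0007 0.0001 0.0005]
```

Continue until the collar presses.

Call:
jog_arm(
  rows="0.0005 0 0 0 0 0 -1;0.001 0 0 0 0 0 -1;0.0015 0 0 0 0 0 -1;0.002 0 0 0 0 0 -1;0.003 0 0 0 0 0 -1;0.003 0 0 0 0 0 -1",
)

```text
clock: 15.43
tcp_pos: [0.5116, 0.2198, 0.1099]
orientation: [0.879, 1.387, -0.876]
contact_force: [-0.1, 1.1, 2.5]
gripper_width: 0.292
```

```bash
python3 go.py 8.5 -3 -26
```

```text
t 15.4333 tool y,z off centre mm [ 8.4447 -3.4636] footz mm over pad -28.134293845434534 F tool [-2.5124  0.3781 -1.0372] M [0.0485 0.0161 0.0499]
turn to level [-0.0549 -0.0743 -0.096 ]
shift [-0.0021  0.0001  0.0005]
```

The collar is on the pad: about 4 N net, head sunk about 2 mm. I'll ease off and open.

Call:
jog_arm(
  rows="-0.0008 0 0 0 0 0 -1;-0.0015 0 0 0 0 0 -1;-0.0015 0 0 0 0 0 -0.35;-0.0015 0 0 0 0 0 -0.2;-0.0015 0 0 0 0 0 0;-0.0015 0 0 0 0 0 0.2;-0.0015 0 0 0 0 0 0.2;-0.0015 0 0 0 0 0 0.2;-0.0015 0 0 0 0 0 0.2",
)

```text
clock: 16.18
tcp_pos: [0.5116, 0.2197, 0.1113]
orientation: [0.879, 1.387, -0.876]
contact_force: [0.1, -0.4, -0.4]
gripper_width: 0.6
```

```bash
python3 - <<'E'
from h import *
print(observe()); snap('wrist','w5.png')
for n in('side','scene'):
    c=snap(n,n+'5.png')
E
```

```text
{'clock': 16.1833, 'qpos': array([ 3.60058126e-01,  1.68606569e-01,  1.99179049e+00,  1.66309590e-03,
        9.79791522e-01, -8.32155428e-02]), 'dq': array([-0.00084894,  0.00098804,  0.00144265,  0.00101968,  0.00080405,
        0.00045116]), 'tau': array([-2.38942564e-03, -4.03236473e+01, -3.10047305e+01,  6.78388495e-02,
        1.64280762e-02,  8.80456923e-05]), 'tcp_pos': array([0.51160737, 0.21969639, 0.11127888]), 'orientation': array([ 0.87913442,  1.38684554, -0.87592934]), 'contact_force': array([ 0.09250857, -0.38531884, -0.39957802]), 'wrist_torque': array([-0.03762992, -0.08473684, -0.00152685]), 'gripper_width': 0.5996860699231035}
```

View pics/w5.png

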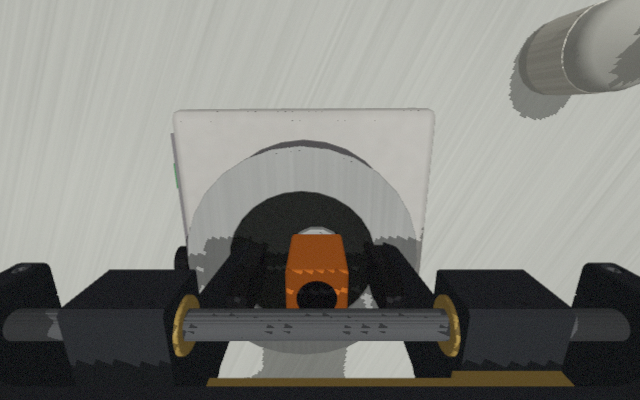

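The jaws are clear on both sides and the holder stands centred. Retreating straight up.

Call:
jog_arm(
  rows="-0.005 0 0 0 0 0 0.2;-0.015 0 0 0 0 0 0.2;-0.03 0 0 0 0 0 0.2;-0.05 0 0 0 0 0 0.2;-0.07 0 0 0 0 0 0.2;-0.09 0 0 0 0 0 0.2;-0.11 0 0 0 0 0 0.2;-0.12 0 0.03 0 0 0 0.2;-0.12 0 0.06 0 0 0 0.2;-0.12 0 0.06 0 0 0 0.2;-0.12 0 0.06 0 0 0 0.2",
)

```text
clock: 17.25
tcp_pos: [0.5379, 0.1645, 0.2326]
orientation: [0.882, 1.385, -0.876]
contact_force: [-0.2, -0.7, -0.2]
gripper_width: 0.602
```

```bash
python3 - <<'E'
from h import *
print(observe()['tcp_pos'],observe()['dq'],observe()['contact_force'])
c=snap('wrist','w6.png')
for n in('side','scene'): snap(n,n+'6.png')
a=load('side6.png')['image'][100:200,190:330]; b=load('scene6.png')['image'][190:290,340:450]
cv2.imwrite('pics/z6.png',np.hstack([cv2.resize(x[...,::-1],None,fx=3,fy=3,interpolation=cv2.INTER_CUBIC) for x in (a,b)]))
E
```

```text
[0.53792531 0.16448603 0.2326154 ] [ 0.03015643  0.00761742  0.01824493  0.0119433  -0.0006526   0.00707116] [-0.24263718 -0.6667248  -0.20147764]
```

View pics/w6.png

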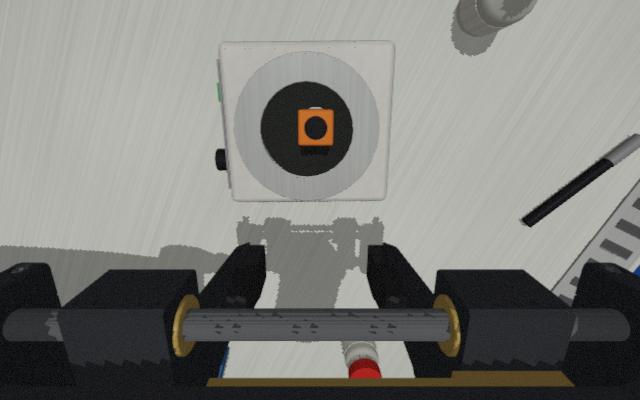

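View pics/z6.png

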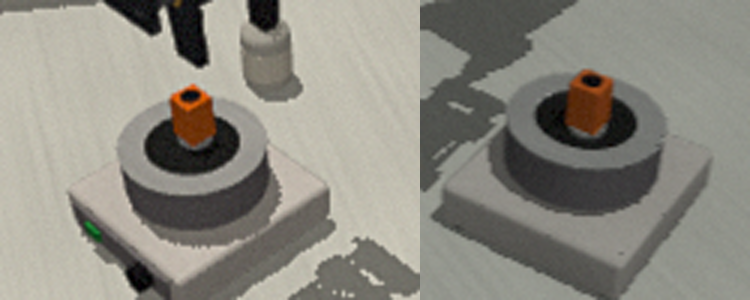

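```bash
python3 - <<'E'
from h import *
L=[]
for n,u,v in (('w6.png',316,127.5),('side6.png',253.3,132),('scene6.png',340+173/3,190+78/3)):
    c=load(n); print(n,onz(c,u,v,.135)); o,d=ray(c,u,v); L.append((o,d/np.linalg.norm(d)))
A=sum(np.eye(3)-np.outer(d,d) for o,d in L); b=sum((np.eye(3)-np.outer(d,d))@o for o,d in L); print('3-view well top',np.linalg.solve(A,b))
E
```

```text
w6.png [0.51062355 0.22102923 0.135     ]
side6.png [0.512575  0.2191303 0.135    ]
scene6.png [0.50819694 0.21769762 0.135     ]
3-view well top [0.51108824 0.22002196 0.13600982]
```

Call:
jog_arm(
  rows="0 0 0 0 0 0 0.2;0 0 0 0 0 0 0.2;0 0 0 0 0 0 0.2",
)

```text
clock: 17.65
tcp_pos: [0.5362, 0.1665, 0.231]
orientation: [0.878, 1.389, -0.875]
contact_force: [-0.3, 0.7, 0.4]
gripper_width: 0.599
```

```bash
python3 -c "
from workcell import *
print(observe()['clock'],finish_job())"
```

```text
the job is handed in; nothing more can be done
17.65 None
```

The orange holder is out of the stand and plugged into the mixer's drive socket, released, with the arm withdrawn clear. I handed the job in at 17.7 s of the 72 s allowed; the interface gives no verdict.

- **Search:** I slid the spigot in an outward square spiral with about 4–5 N of press, up to about 7 N briefly. It hooked on the socket rim once without dropping in, with about 8 N sideways. After I eased off and shifted slightly it dropped in about 9 mm from the pad's centre.
- **Seating:** the spigot went down freely until the collar met the pad, pressing about 4 N by the wrist reading. That is well under the 25 N limit.
- **Final checks:**
  - Three camera views put the block's top at z = 0.136 m, against 0.135 m expected when fully home. The single views differed by up to about 4 mm sideways.
  - In the pictures the holder looks upright with its collar on the pad.
  - The force readings were back to noise, with the fingers well clear.
- **Not measured at the end:** I did not re-measure the spare platform or the two bottles. The arm's path stayed clear of them.

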